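Push the slide box between the stirrers onto the paper

ROBOT

A 7-joint arm with a two-finger parallel gripper is mounted at the origin on the work surface. World frame = base frame: x ahead of the robot, y to its left, z up, the work surface at z = 0. Lengths are in mm, angles in rad, forces in N, time in s.
With the tool pointing down it reaches from about 400 to 875 mm from the base axis. Payload 4.4 kg.
Tool frame: the origin (TCP) lies on the mounting face of the last link; the fingertips stand 173 mm ahead of it and the grasp point (between the pads) lies 155 mm ahead of it; z points along the fingers, y is the line along which they close (so a half turn about z gives the same grasp; the last joint's range is limited). The gripper opens to 85 mm and grips with 20 to 120 N. Pads are 22 mm wide; open, the fingers measure 114 mm over their backs; the gripper's body (76 mm by 85 mm) begins 54 mm behind the grasp point. The pads swing forward as they close: fully open they stand 13 mm farther back than shut.
Start: joints at [1.04, 0.628, 0.038, 1.517, -0.027, 0.996, -0.02], TCP at [291.38, -581.045, 404.713] pointing down, gripper open.
Joint ranges: [-3.06, 3.06], [-0.37, 2.12], [-1.25, 1.32], [0.18, 2.47], [-1.1, 4.24], [0.23, 1.98], [-2.94, 2.94]. Speed limits (rad/s): [2.57, 2.57, 3.14, 3.14, 3.14, 3.14, 3.14].

INTERFACE

Orientations are given as [roll, pitch, yaw] about the fixed x, y, z axes, in that order (R = Rz(yaw) Ry(pitch) Rx(roll)).
In Python, from cell import * gives the robot as it stands. The module is installed in compiled form; this text tells all that it offers.
- The arm moves only by the tool jog_arm, never from a script. Its argument "steps" is a list of rows, each a list of 7 numbers: the opening, from -1 (shut) to 1 (fully open), so that 0 is half open, then the shift along the tool's x, y, z as a fraction of full scale, then the turn, a rotation vector about the tool's x, y, z as a fraction of full scale. A call has 1 to 10 rows; each row shifts and turns the commanded pose from where the row before left it, along the tool's axes as they then stand; what a row does not reach is not made up. Full scale, the value 1, is 500 mm for a shift and 2 rad for a turn. A row lasts 1/8 s, in which the tool goes at most 62.5 mm and 10.7 degrees, less where a joint would pass 70% of its speed; a pose out of reach is approached as far as the arm can. A call with a number of a shift or a turn outside -1 to 1 is refused whole. A call with a gripper value outside its range is refused whole. The fingers move at their own pace and stop on an object; the grip force is fixed at half the most. Time passes only in rows, so rows that do not move let the fingers close. It gives the time, the measured TCP pose, the force, the opening and the grip force at its end, in the units of the state.
- read_state(): the state, without advancing time (a new reading comes with each control period).
- get_image(name): name is "scene" or "top"; returns a dict with "pixels" (420x560x3 uint8, red, green, blue), "depth" (420x560 float32, mm along the optical axis (not along the pixel's ray), 0 where there is no reading), "vertical_fov" (degrees; the focal length in pixels is half the picture's height over the tangent of half this angle, whatever the lens; pixels are square), "cx", "cy" (the principal point, pixels), "R" (3x3) and "t" (3): a world point X has camera coordinates R X + t. Camera axes: x right, y down, z forward; pixel columns grow to the right and rows downward; lengths in mm; the calibration is good to about 2 mm. A picture is of the moment at which its call begins.
- finish_job(): hands the job in; it is judged then, once.
The state is a dict: "clock": time; "qpos": joint angles; "qd": joint speeds; "tau": joint torques, N m; "eef_pos": TCP position; "tool_rot": TCP orientation; "force": force on the tool from outside, world axes, zero at the start; "torque": the same for the moment, N m; "width": finger opening in mm; "gripper_force": force on a finger pad.
Only numpy, scipy, OpenCV 4.12 (cv2) and the standard library are available. Lean on these libraries where they do the work, as an engineer would, in place of code of your own. Each camera call takes 0.05 s, during which the arm holds its last target. There are 200 camera calls.

TASK

Push the microscope slide box along the bench, straight through the narrow gap between the two stirrers, and on until it lies completely on the sheet of paper on the other side. Only push it with the fingers: do not pick it up or tip it, and leave the bottles and the jar where they stand.

Things in the scene. Friction and masses are not known exactly. Their poses are not given: they have to be found in the camera images.
- slide_box: closed flat plastic slide box, loose, about 0.2 kg: 84 mm along its x, 96 mm along its y, 35 mm tall, edges rounded 4 mm. Origin: middle of its underside, z up. It starts on one side of the stirrers, 150 to 190 mm from the gap's middle along the gap, up to 40 mm off its middle line and turned up to 0.4 rad; only its 84 mm width fits across the gap.
- box_center (a point): centre of the slide box, 17.5 mm above its underside, axes as the box
- box_corner0 (a point): bottom corner of the slide box, at bench height, at box x = +42 mm, y = +48 mm from the middle of its underside
- box_corner1 (a point): bottom corner of the slide box, at bench height, at box x = +42 mm, y = -48 mm from the middle of its underside
- box_corner2 (a point): bottom corner of the slide box, at bench height, at box x = -42 mm, y = -48 mm from the middle of its underside
- box_corner3 (a point): bottom corner of the slide box, at bench height, at box x = -42 mm, y = +48 mm from the middle of its underside
- gap (a point): middle of the gap between two low stirrers (flat white instruments with steel tops and a white disc on each) fixed to the bench, at bench height, z up. The gap runs along this frame's y, 90 mm wide (faces at x = +-45 mm), 100 mm long (y = +-50 mm). Each stirrer: 110 mm (x) by 100 mm (y), 40 mm tall, edges rounded 6 mm, knob on its outer side. Its y is within 0.3 rad of the robot's y.
- sheet: sheet of white paper, flat on the bench (less than 1 mm thick, part of the bench, does not move), 210 mm along its x and 148 mm along its y, origin in its middle. It lies on the far side of the gap from the box, square to the gap, its middle 150 to 190 mm beyond the gap's middle along the gap's y (either direction) and up to 40 mm off its middle line.
- dropper_tall: dropper bottle, 28 mm diameter, 85 mm tall, standing beyond the stirrers as seen from the robot; origin at the middle of its underside; to be left alone
- dropper_short: dropper bottle, 28 mm diameter, 65 mm tall, standing beyond the stirrers as seen from the robot; origin at the middle of its underside; to be left alone
- jar: lidded jar, 48 mm diameter, 55 mm tall, standing off to one side; origin at the middle of its underside; to be left alone
There are look-alikes about, which are no part of the job. What is shaped like the slide_box but brown is not meant.

How it is judged (in metres and radians):
On the way, in this order (a step that is already met when the one before it is completed fails the run):
1. the slide box is between the two stirrers (x of box_center in the frame of gap between -0.012 and 0.012 m and y of box_center in the frame of gap between -0.03 and 0.03 m), for 0.05 s.
2. the slide box comes out of the gap on the paper's side (x of box_center in the frame of gap between -0.03 and 0.03 m and (y of box_center in the frame of gap above 0.05 m or y of box_center in the frame of gap below -0.05 m) and horizontal distance between box_center and sheet below 0.15 m), for 0.05 s.
At the end, for the whole second after the job is handed in: All four bottom corners of the slide box lie on the paper sheet (2 mm tolerance), the box flat on the bench (tilt under 0.1 rad) and at rest, the two dropper bottles and the jar within 15 mm of where they stood (x of box_corner0 in the frame of sheet between -0.107 and 0.107 m and y of box_corner0 in the frame of sheet between -0.076 and 0.076 m and x of box_corner1 in the frame of sheet between -0.107 and 0.107 m and y of box_corner1 in the frame of sheet between -0.076 and 0.076 m and x of box_corner2 in the frame of sheet between -0.107 and 0.107 m and y of box_corner2 in the frame of sheet between -0.076 and 0.076 m and x of box_corner3 in the frame of sheet between -0.107 and 0.107 m and y of box_corner3 in the frame of sheet between -0.076 and 0.076 m and linear speed of slide_box below 0.01 m/s and height (world z) of box_center below 0.024 m and angle between slide_box's own z axis and vertical below 0.1 rad and distance of each of dropper_tall, dropper_short, jar from where it was at the start of the episode below 0.015 m); the robot touches nothing.
It fails at once if the slide box is lifted (its centre more than 12 mm above where it rests) (height (world z) of box_center above 0.0295 m).
It fails at once if the slide box is tipped by more than 0.25 rad (angle between slide_box's own z axis and vertical above 0.25 rad).
It fails at once if the taller dropper bottle is moved by more than 15 mm (distance of dropper_tall from where it was at the start of the episode above 0.015 m).
It fails at once if the shorter dropper bottle is moved by more than 15 mm (distance of dropper_short from where it was at the start of the episode above 0.015 m).
It fails at once if the jar is moved by more than 15 mm (distance of jar from where it was at the start of the episode above 0.015 m).
It also fails if it takes over 72 s, if anything falls off the work surface, if the arm or the gripper's body presses on something with over 40 N, if the wrist force passes 120 N, or if a joint passes its speed limit or range.

## Working session

There is one attempt and no reset: what is moved stays moved. The work goes in short steps, Python scripts to look and compute and a tool call to move; the robot and the scene stay as the last step left them, time stands still between calls to the robot, and variables do not carry over. Pictures are saved under pics/ and viewed, at most 10 in all, crops included, and the job is handed in when it is done.

Besides the shell and the picture viewer there is one more tool, called after "Emit:" as name(argument=value, ...), one argument or row to a line, values as JSON. jog_arm: Moves the arm, as the interface text tells. Shift numbers are shares of 500 mm and turn numbers shares of 2 rad, none past 1 either way. Its arguments: {"type":"object","properties":{"steps":{"type":"array"}},"required":["steps"]}

```bash
mkdir -p pics
python3 - <<'E'
from cell import *
import cv2,numpy as np
for n in("scene","top"):
    g=get_image(n); cv2.imwrite(f"pics/{n}0.png",g["pixels"][:,:,::-1]); np.savez(f"{n}0.npz",**g)
    print(n,g["vertical_fov"],g["cx"],g["cy"],np.round(g["R"],3).tolist(),g["t"])
s=read_state(); print(s)
E
```

```text
scene 44.32976611066386 270.9274430655824 216.70144386386337 [[-0.787, 0.617, 0.006], [0.416, 0.537, -0.734], [-0.456, -0.575, -0.679]] [ 388.40134677 -239.13477485 1532.33954457]
top 52.43537102836973 278.8607884211961 205.9988954638628 [[-0.001, -1.0, -0.012], [-0.996, 0.002, -0.09], [0.09, 0.011, -0.996]] [ 102.09188053  596.30051236 1095.16860121]
{'clock': 0.1, 'qpos': array([ 1.04023755,  0.6292338 ,  0.03847015,  1.51824052, -0.02700806,
        0.99632601, -0.02001038]), 'qd': array([-0.00052869, -0.00089017, -0.00023123, -0.0036996 , -0.00068725,
        0.00049868, -0.00051349]), 'tau': array([ 2.55345578e-03, -5.64536119e+01,  1.23028189e+00, -1.93976837e+01,
        1.12872306e-02,  5.35989529e-03, -1.21603881e-05]), 'eef_pos': array([ 291.23900396, -580.81259855,  403.90291938]), 'tool_rot': array([-3.13990376e+00,  2.37148481e-05,  4.64724108e-01]), 'force': array([ 0.18842863, -0.21678184, -0.70962616]), 'torque': array([ 0.01179209, -0.00293311,  0.00435221]), 'gripper_force': 0.0, 'width': 85.48074122676913}
```

View pics/top0.png

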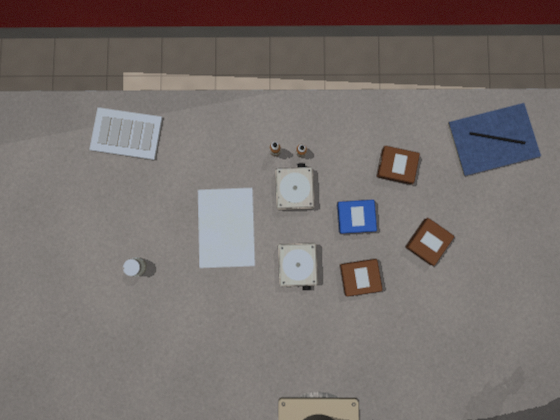

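View pics/scene0.png

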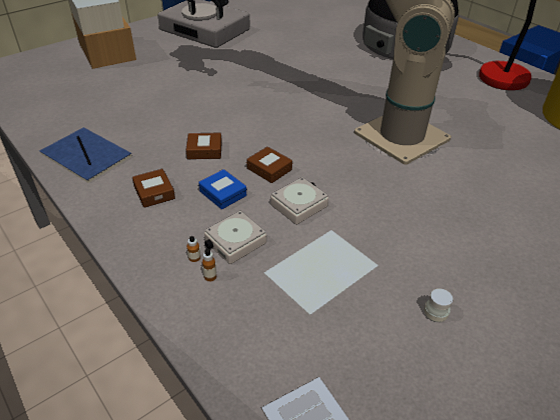

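The top view shows the blue box at (357,217), stirrers at (295,188) and (297,265), and the sheet at (226,228). The bottles are at (275,148) and (301,150), and the jar is at (133,267). Brown look-alikes are at (361,278), (399,165) and (431,242). The push goes towards +y.

```bash
cat > h.py <<'E'
import cv2,numpy as np
def ray(g,uv,z):
    f=210/np.tan(np.radians(g["vertical_fov"])/2); R=np.array(g["R"]);t=np.array(g["t"])
    uv=np.atleast_2d(uv).astype(float); d=np.c_[(uv[:,0]-g["cx"])/f,(uv[:,1]-g["cy"])/f,np.ones(len(uv))]@R
    c=-R.T@t; return (c+d*((z-c[2])/d[:,2])[:,None])[:,:2]
def rect(g,mask,z,near=None,amin=150):
    cs,_=cv2.findContours(mask.astype(np.uint8),cv2.RETR_EXTERNAL,cv2.CHAIN_APPROX_NONE); out=[]
    for c in cs:
        if cv2.contourArea(c)<amin: continue
        p=ray(g,c[:,0,:],z).astype(np.float32); r=cv2.minAreaRect(p); out.append((np.round(r[0],1),np.round(r[1],1),round(r[2],1)))
    return out
def blue(g):
    h=cv2.cvtColor(g["pixels"],cv2.COLOR_RGB2HSV); m=(h[...,0]>108)&(h[...,0]<130)&(h[...,1]>170)&(h[...,2]>60)
    return m
def box(g,z=35): return rect(g,blue(g),z)
def heights(g):
    f=210/np.tan(np.radians(g["vertical_fov"])/2);v,u=np.mgrid[:420,:560];d=g["depth"]
    P=np.stack([(u-g["cx"])/f*d,(v-g["cy"])/f*d,d],-1)-np.array(g["t"]); return np.where(d>0,(P@np.array(g["R"]))[...,2],0)
E
python3 - <<'E'
from h import *
g=dict(np.load("top0.npz")); H=heights(g); print("bench",np.median(H[300:400,50:250]))
print("blue",box(g))
m=(H>32)&(H<48);m[:,:260]=0;m[:,330:]=0;m[:160]=0;m[300:]=0
print("stir",rect(g,m,40))
m2=(H>25)&(H<45);m2[:,330:]=m2[:,330:];m2[:,:330]=0;m2[:140]=0;m2[300:]=0
print("boxes by depth",rect(g,m2,35))
px=g["pixels"].astype(int);m=(px.min(2)>150)&(H<12);m[:,:180]=0;m[:,262:]=0
print("sheet",rect(g,m,0), px[228,226],px[228,160])
m=(H>30);m[160:]=0;m[:130]=0;m[:,:260]=0;m[:,330:]=0
print("bott",rect(g,m,60,amin=20)); m=H>30;m[:,:100]=0;m[:,170:]=0;m[:240]=0;print("jar",rect(g,m,55,amin=20))
g=dict(np.load("scene0.npz"));print("scene blue",box(g,25))
E
```

```text
bench -0.025525609577888166
blue [(array([ 568.9, -100.9]), array([79.8, 94.1]), 3.6)]
stir [(array([446.3,  54.3]), array([108.4,  98.2]), 2.1), (array([644.2,  61.7]), array([107.6,  97.8]), 2.4)]
boxes by depth [(array([ 413., -109.]), array([84.1, 96.3]), 8.7), (array([ 504.9, -289.1]), array([85.6, 96.8]), 54.3), (array([ 570.4, -100.9]), array([84. , 96.5]), 3.5), (array([ 707.2, -212.2]), array([97.3, 85.1]), 77.4)]
sheet [(array([542. , 244.7]), array([211.1, 149.3]), 2.1)] [173 180 186] [137 131 128]
bott [(array([741.4,  43.7]), array([25.9, 26.3]), 89.8), (array([745.5, 112.3]), array([23.3, 29. ]), 90.0)]
jar [(array([440.4, 474.8]), array([41.6, 49.2]), 15.9)]
scene blue [(array([572.5, -99.4]), array([ 99.8, 121.5]), 3.1), (array([-844. ,  -65.2]), array([395.7, 132.4]), 23.2)]
```

Emit:
jog_arm(
  steps=[
    [-0.25,0,0,0,0,0,0.0713],
    [-0.25,0,0,0,0,0,0.0713],
    [-0.25,0,0,0,0,0,0.0713],
    [-0.25,0.073,-0.094,0,0,0,0],
    [-0.25,0.073,-0.094,0,0,0,0],
    [-0.25,0.073,-0.094,0,0,0,0],
    [-0.25,0.073,-0.094,0,0,0,0],
    [-0.25,0.073,-0.094,0,0,0,0],
    [-0.25,0.073,-0.094,0,0,0,0],
    [-0.25,0.073,-0.094,0,0,0,0],
  ],
)

```text
clock: 1.35
eef_pos: [535.4, -241.1, 404.5]
tool_rot: [-3.141, 0.0, 0.037]
force: [0.4, -0.2, -0.3]
width: 32.0
gripper_force: 0.0
```

Emit:
jog_arm(
  steps=[
    [-0.25,0.073,-0.094,0,0,0,0],
    [-0.25,0.073,-0.094,0,0,0,0],
    [-0.25,0.073,-0.094,0,0,0,0],
    [-0.25,0,0,0.05,0,0,0],
    [-0.25,0,0,0.05,0,0,0],
    [-0.25,0,0,0,0,0,0],
  ],
)

```text
clock: 2.1
eef_pos: [637.9, -97.5, 352.4]
tool_rot: [-3.141, 0.005, 0.037]
force: [-0.0, -0.8, -0.5]
width: 32.2
gripper_force: 0.0
```

Emit:
jog_arm(
  steps=[
    [-0.25,0,0,0.08,0,0,0],
    [-0.25,0,0,0.08,0,0,0],
    [-0.25,0,0,0.08,0,0,0],
    [-0.25,0,0,0.06,0,0,0],
    [-0.25,0,0,0.03,0,0,0],
    [-0.25,0,0,0,0,0,0],
    [-0.25,0,0,0,0,0,0],
  ],
)

```text
clock: 2.98
eef_pos: [639.6, -98.1, 191.3]
tool_rot: [3.141, -0.003, 0.037]
force: [1.4, 0.1, 0.6]
width: 32.0
gripper_force: 0.0
```

Run:
```python
from cell import *
from h import *
for n in("top","scene"):
    g=get_image(n); cv2.imwrite(f"pics/{n}1.png",cv2.resize(g["pixels"][120:300,150:450] if n=="top" else g["pixels"][100:280,100:400],None,fx=2,fy=2)[:,:,::-1])
print(read_state()["eef_pos"])
```

```text
[639.45770251 -98.01253105 191.29731451]
```

View pics/scene1.png

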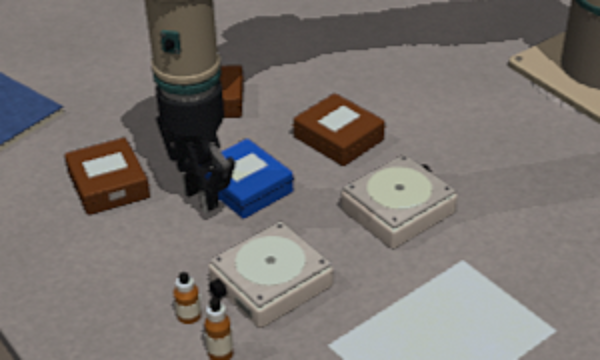

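The fingers stand beside the blue box, at about (205,190) in the crop and clear of everything. I'll push sideways towards the gap line.

Emit:
jog_arm(
  steps=[
    [-0.25,-0.01,0,0.01,0,0,0],
    [-0.25,-0.01,0,0,0,0,0],
    [-0.25,-0.01,0,0,0,0,0],
    [-0.25,-0.01,0,0,0,0,0],
    [-0.25,-0.01,0,0,0,0,0],
    [-0.25,-0.01,0,0,0,0,0],
    [-0.25,0,0,0,0,0,0],
    [-0.25,0,0,0,0,0,0],
  ],
)

```text
clock: 4.08
eef_pos: [608.8, -99.0, 184.7]
tool_rot: [-3.142, 0.0, 0.037]
force: [-0.3, -0.1, 0.0]
width: 32.2
gripper_force: 0.0
```

```bash
cat > st.py <<'E'
from cell import *
from h import *
c=np.array([545.2,58.]);a=.0374;M=np.array([[np.cos(a),np.sin(a)],[-np.sin(a),np.cos(a)]])
g=get_image("top");s=read_state();H=heights(g)
print("tcp gap",M@(s["eef_pos"][:2]-c),s["eef_pos"][2],"rot",s["tool_rot"],"clock",s["clock"],"F",s["force"])
for nm,m in(("blue",blue(g)),):
    m=cv2.morphologyEx(m.astype(np.uint8),cv2.MORPH_CLOSE,np.ones((11,11)))
    for r in rect(g,m,35): print(nm,"gap pos",np.round(M@(r[0]-c),1),r[1],"ang rel deg",r[2]-2.14)
cv2.imwrite("pics/t.png",cv2.resize(g["pixels"][120:300,150:450],None,fx=2,fy=2)[:,:,::-1])
E
python3 st.py
```

```text
tcp gap [  57.70860545 -159.23304197] 184.7021091712072 rot [-3.14154707e+00  6.21529485e-05  3.70107888e-02] clock 4.125 F [-0.16547167  0.15582319 -0.28598696]
blue gap pos [   1.8 -148.1] [74.5 75.5] ang rel deg 87.86
```

Emit:
jog_arm(
  steps=[
    [-0.25,-0.005,0,0,0,0,0],
    [-0.25,-0.004,0,0,0,0,0],
    [-0.25,0,0,0,0,0,0],
    [-0.25,0.02,0,0,0,0,0],
    [-0.25,0.02,0,0,0,0,0],
    [-0.25,0,0,-0.08,0,0,0],
    [-0.25,0,0,-0.08,0,0,0],
    [-0.25,0,0.12,0,0,0,0],
    [-0.25,0,0.12,0,0,0,0],
    [-0.25,0,0.05,0,0,0,0],
  ],
)

```text
clock: 5.38
eef_pos: [629.3, -248.7, 265.2]
tool_rot: [3.138, -0.001, 0.032]
force: [0.8, -0.8, -0.4]
width: 32.1
gripper_force: 0.0
```

Emit:
jog_arm(
  steps=[
    [-0.25,0,0,0,0,0,-0.0873],
    [-0.25,0,0,0,0,0,-0.0873],
    [-0.25,0,0,0,0,0,-0.0873],
    [-0.25,0,0,0,0,0,-0.0873],
    [-0.25,0,0,0,0,0,-0.0873],
    [-0.25,0,0,0,0,0,-0.0873],
    [-0.25,0,0,0,0,0,-0.0873],
    [-0.25,0,0,0,0,0,-0.0873],
    [-0.25,0,0,0,0,0,-0.0873],
    [-0.25,0,0,0,0,0,0],
  ],
)

```text
clock: 6.62
eef_pos: [630.0, -243.8, 264.6]
tool_rot: [3.141, -0.0, 1.606]
force: [-0.3, 0.3, 0.3]
width: 31.9
gripper_force: 0.0
```

```bash
python3 st.py
```

```text
tcp gap [  73.38015551 -304.64900092] 264.6268465921495 rot [ 3.14134401e+00 -1.12376828e-04  1.60455643e+00] clock 6.675 F [-0.90463486 -0.45016914  0.11634091]
blue gap pos [  -1.  -158.9] [79.4 94.3] ang rel deg -0.14000000000000012
```

View pics/t.png

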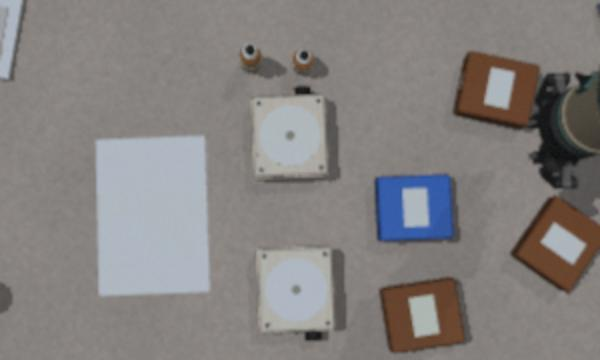

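The top view confirms the box at (415,208) in the crop is in line with the gap and square to it. The two stirrers are at (290,137) and (295,290). Next I'll go behind it.

Emit:
jog_arm(
  steps=[
    [-0.25,0.07,-0.0725,0,0,0,-0.0017],
    [-0.25,0.07,-0.0725,0,0,0,0],
    [-0.25,0,0,0,0,0,0],
    [-0.25,0,0,0.07,0,0,0],
    [-0.25,0,0,0.06,0,0,0],
    [-0.25,0,0,0.028,0,0,0],
    [-0.25,0,0,0,0,0,0],
    [-0.25,0,0,0,0,0,0],
  ],
)

```text
clock: 7.68
eef_pos: [555.2, -176.4, 186.7]
tool_rot: [3.14, 0.001, 1.611]
force: [-0.2, 0.5, 0.3]
width: 32.1
gripper_force: 0.0
```

```bash
python3 st.py
```

```text
tcp gap [   1.13954802 -234.64067707] 186.79492297739054 rot [3.13953613e+00 6.28821090e-04 1.61121185e+00] clock 7.725 F [ 0.10829445 -0.05199835  0.32041029]
blue gap pos [  -1.4 -158.9] [79.7 94.7] ang rel deg 0.2599999999999998
```

Emit:
jog_arm(
  steps=[
    [-0.25,0.014,0,0,0,0,0],
    [-0.25,0.014,0,0,0,0,0],
    [-0.25,0.014,0,0,0,0,0],
    [-0.25,0.016,0,0,0,0,0],
    [-0.25,0.016,0,0,0,0,0],
    [-0.25,0.016,0,0,0,0,0],
    [-0.25,0.016,0,0,0,0,0],
    [-0.25,0.016,0,0,0,0,0],
    [-0.25,0.014,0,0,0,0,0],
    [-0.25,0,0,0,0,0,0],
  ],
)

```text
clock: 8.98
eef_pos: [551.6, -107.1, 185.6]
tool_rot: [-3.141, -0.001, 1.613]
force: [-0.7, 0.3, 1.4]
width: 32.0
gripper_force: 0.0
```

```bash
python3 st.py
```

```text
tcp gap [   0.23185577 -165.75871762] 185.63783285955682 rot [-3.14145744e+00 -5.30494671e-04  1.61263181e+00] clock 9.025 F [ 0.34745808  0.85261629 -0.57814079]
blue gap pos [  -1.8 -102.6] [79.4 92.7] ang rel deg 0.2599999999999998
```

Emit:
jog_arm(
  steps=[
    [-0.25,0.012,0,0,0,0,0.001],
    [-0.25,0.012,0,0,0,0,0.001],
    [-0.25,0.012,0,0,0,0,0],
    [-0.25,0.012,0,0,0,0,0],
    [-0.25,0.012,0,0,0,0,0],
    [-0.25,0.012,0,0,0,0,0],
    [-0.25,0.012,0,0,0,0,0],
  ],
)

```text
clock: 9.9
eef_pos: [550.1, -65.9, 185.7]
tool_rot: [3.142, -0.0, 1.608]
force: [1.0, -0.6, -1.1]
width: 32.0
gripper_force: 0.3
```

```bash
python3 st.py
```

```text
tcp gap [   0.26336431 -122.87306283] 185.7417098113946 rot [ 3.14148427e+00 -9.33998785e-04  1.60903097e+00] clock 9.95 F [-0.00471216 -0.13662577 -1.37444602]
blue gap pos [ -1.5 -63.4] [93.3 78.1] ang rel deg 87.86
```

View pics/t.png

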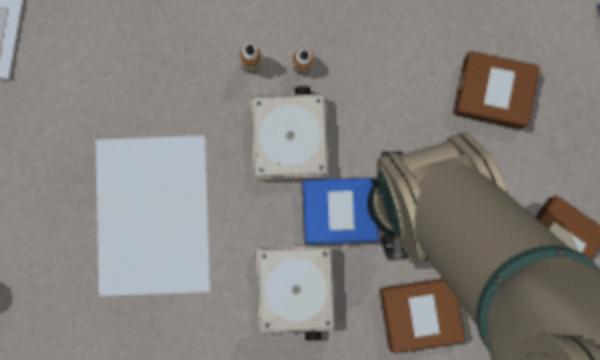

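The box (340,210 in the crop) is entering the gap freely, so I'll keep pushing.

Emit:
jog_arm(
  steps=[
    [-0.25,0.014,0,0,0,0,0],
    [-0.25,0.014,0,0,0,0,0],
    [-0.25,0.014,0,0,0,0,0],
    [-0.25,0.014,0,0,0,0,0],
    [-0.25,0.014,0,0,0,0,0],
    [-0.25,0.014,0,0,0,0,0],
    [-0.25,0.014,0,0,0,0,0],
    [-0.25,0.014,0,0,0,0,0],
    [-0.25,0,0,0,0,0,0],
  ],
)

```text
clock: 11.08
eef_pos: [548.0, -9.3, 185.7]
tool_rot: [3.141, -0.001, 1.609]
force: [0.3, 1.0, 0.5]
width: 32.5
gripper_force: 0.0
```

```bash
python3 st.py
```

```text
tcp gap [  0.26457192 -67.81980359] 185.71788320342458 rot [ 3.14147357e+00 -3.95914658e-04  1.60858864e+00] clock 11.125 F [ 0.73644343 -0.28565732 -0.06248001]
blue gap pos [-1.3 -6.3] [79.4 91.3] ang rel deg 0.06000000000000005
```

Emit:
jog_arm(
  steps=[
    [-0.25,0.014,0,0,0,0,0],
    [-0.25,0.016,0,0,0,0,0],
    [-0.25,0.016,0,0,0,0,0],
    [-0.25,0.016,0,0,0,0,0],
    [-0.25,0.016,0,0,0,0,0],
    [-0.25,0.016,0,0,0,0,0],
    [-0.25,0.016,0,0,0,0,0],
    [-0.25,0.016,0,0,0,0,0],
    [-0.25,0.016,0,0,0,0,0],
    [-0.25,0.014,0,0,0,0,0],
  ],
)

```text
clock: 12.38
eef_pos: [545.1, 68.2, 185.7]
tool_rot: [3.142, -0.0, 1.608]
force: [0.1, -0.8, -1.2]
width: 32.2
gripper_force: 0.3
```

```bash
python3 st.py
```

```text
tcp gap [ 0.29467199 11.37519478] 185.78758585524267 rot [ 3.14122549e+00 -1.15512915e-03  1.60919901e+00] clock 12.425 F [ 0.07353708  1.04319842 -0.66355974]
blue gap pos [-1.2 82.7] [79.6 65. ] ang rel deg 0.7599999999999998
```

Emit:
jog_arm(
  steps=[
    [-0.25,0.016,0,0,0,0,0],
    [-0.25,0.016,0,0,0,0,0],
    [-0.25,0.016,0,0,0,0,0],
    [-0.25,0.016,0,0,0,0,0],
    [-0.25,0.016,0,0,0,0,0],
    [-0.25,0.016,0,0,0,0,0],
    [-0.25,0.016,0,0,0,0,0],
    [-0.25,0.016,0,0,0,0,0],
    [-0.25,0.016,0,0,0,0,0],
    [-0.25,0.016,0,0,0,0,0],
  ],
)

```text
clock: 13.68
eef_pos: [542.1, 148.0, 185.7]
tool_rot: [3.142, 0.0, 1.608]
force: [-0.7, -0.9, 1.0]
width: 32.1
gripper_force: 0.6
```

Emit:
jog_arm(
  steps=[
    [-0.25,0.016,0,0,0,0,0],
    [-0.25,0.016,0,0,0,0,0],
    [-0.25,0.016,0,0,0,0,0],
    [-0.25,0.012,0,0,0,0,0],
    [-0.25,0.008,0,0,0,0,0],
    [-0.25,0,0,0,0,0,0],
    [-0.25,-0.03,0,0,0,0,0],
    [-0.25,0,0,-0.1,0,0,0],
    [-0.25,0,0,-0.1,0,0,0],
    [-0.25,0,0,-0.1,0,0,0],
  ],
)

```text
clock: 14.92
eef_pos: [541.4, 164.8, 337.0]
tool_rot: [-3.141, 0.001, 1.606]
force: [0.8, 0.5, -0.3]
width: 32.1
gripper_force: 0.0
```

Emit:
jog_arm(
  steps=[
    [-0.25,-0.12,0,0,0,0,0],
    [-0.25,-0.12,0,0,0,0,0],
    [-0.25,-0.12,0,0,0,0,0],
    [-0.25,0,0,0,0,0,0],
    [-0.25,0,0,0,0,0,0],
  ],
)

```text
clock: 15.55
eef_pos: [547.8, -14.3, 335.7]
tool_rot: [-3.141, -0.0, 1.606]
force: [-0.9, 0.7, 0.7]
width: 32.4
gripper_force: 0.0
```

```bash
python3 st.py
```

```text
tcp gap [ 4.75122883e-05 -7.10850900e+01] 335.6943337020417 rot [-3.14148713e+00 -7.09869867e-04  1.60808963e+00] clock 15.6 F [-0.21307975  0.92371068 -0.15609758]
blue gap pos [ -1.2 182.6] [80.2 91.5] ang rel deg -1.34
```

View pics/t.png

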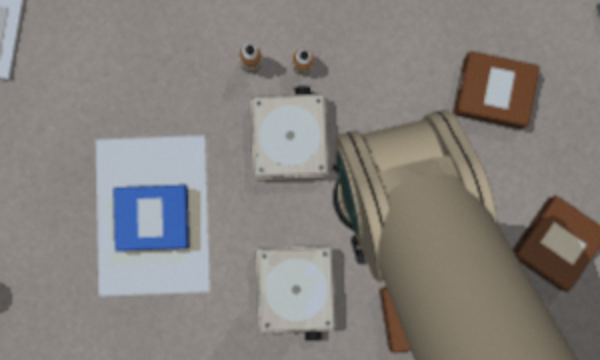

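The box (150,217 in the crop) lies wholly on the sheet. Its centre is at y' 183 and the sheet's is at 187, with ±28 mm allowed. The bottles haven't moved, and the arm is clear.

```bash
python3 -c "
from cell import *
print(finish_job())"
```

```text
the job is handed in; nothing more can be done
None
```

I pushed the slide box through the gap with the fingers, and it now lies fully on the paper, about 4 mm off its middle along the gap; the bottles look unmoved, the arm never went near the jar, and the job was handed in at about 16 s, with no verdict returned.

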